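Set the bench supply to its third click and switch it on

TASK

With the fingertips, push the orange lever on top of the grey bench supply away from its parked end, gently, click by click, and stop at the third click (the orange mark), never letting it run on towards the fourth. Then press the green button fully down, let it come up again and move clear. Only push: do not pinch the lever, and leave the batteries, the recorder and everything else on the bench where they are.

Things in the scene. Friction and masses are not known exactly. Their poses are not given: they have to be found in the camera images.
- supply: grey bench power supply screwed to the bench, 180 (x) x 200 (y) x 70 mm high, flat dark top panel at z = 70 mm; origin at the centre of its underside, turned up to 0.5 rad about vertical. Its +y is the way the lever is pushed. The lever's slot runs along its y at its x = -10 mm. Two sockets 4 mm high stand on the panel at its x = -66 mm, y = 45 and 70 mm
- third_mark (a point): orange mark painted on the panel beside the slot, level with the lever's centre when it rests in the third click (26 mm to the supply's +x of the slot); the other four clicks have white marks, 18 mm apart
- lever_top (a point): centre of the top of the orange lever grip, 110 mm above the bench. The grip is an upright block 24 mm across the slot (supply x), 12 mm along it (supply y), 30 mm tall, its underside 10 mm above the panel. Push on its face towards the supply's -y; the push rises to about 5 N leaving a click, falls to 1 N at the crest, then the lever jumps ahead into the next click
- lever (a joint): how far the lever has slid towards the supply's +y, in m; 0 = parked end (supply's y = -55 mm), 0.110 = far end. Starts at 0 to 0.012, slides freely (1 N) to 0.017, then goes over sprung bumps with crests at 0.026, 0.044, 0.062, 0.080, 0.098 and rests in clicks at 0.035, 0.053, 0.071 (the third), 0.089, 0.107
- out_button_top (a point): centre of the top of the green push button, 24 mm across, in a black housing on the panel, at the supply's x = -60 mm, y = -30 mm
- out_button (a joint): how far the button is pressed, in m; 0 = up, 0.006 = fully down (about 5 N); it springs back
- recorder: dark grey handheld recorder lying with its empty battery bay upward, 115 x 75 x 28 mm, beside the supply on its +y side; leave alone; origin at the centre of its underside
- bay_cover: grey plastic battery-bay cover, 62 x 66 x 4 mm, flat on the bench on the supply's -y side; leave alone; origin at the centre of its underside
- cell_a: black and copper round battery, 26 mm across, 49 mm tall, standing upright on the supply's panel near its far (+x) edge; leave alone; origin at the centre of its underside
- cell_b: the same kind of battery standing on the bench beyond the supply's far edge; leave alone; origin at the centre of its underside
- driver: yellow-handled screwdriver, 160 mm, lying on the bench to the robot's right; leave alone; origin at the middle of its handle-to-tip length
- cleaner_jar: amber jar, 56 mm across, 85 mm tall, far right; leave alone; origin at the centre of its underside
- meter: yellow multimeter lying flat, 160 x 80 x 39 mm, to the robot's left; leave alone; origin at the centre of its underside

How it is judged (in metres and radians):
On the way, in this order (a step that is already met when the one before it is completed fails the run):
1. the lever rests in the third click (value of joint lever between 0.067 and 0.075 m and value of joint out_button below 0.002 m), for 0.3 s.
2. the green button is pressed down (value of joint lever between 0.067 and 0.075 m and value of joint out_button above 0.0042 m), for 0.1 s.
At the end, for the whole second after the job is handed in: the lever rests in the third click (67 to 75 mm along its travel), not moving, and the green button has sprung back up (within 1.5 mm) (value of joint lever between 0.067 and 0.075 m and velocity of joint lever between -0.005 and 0.005 m/s and value of joint out_button below 0.0015 m); the robot touches nothing.
It fails at once if the lever ran past the third click towards the fourth (beyond 81 mm) (value of joint lever above 0.081 m).
It fails at once if the button was pressed while the lever was not in the third click (value of joint out_button above 0.003 m and not (value of joint lever between 0.067 and 0.075 m)).
It fails at once if the lever was pinched or forced (more than 25 N from the fingers) (contact force between the fingers and lever above 25 N).
It fails at once if a bystander was lifted or pushed more than 15 mm (distance of any of recorder, bay_cover, cell_a, cell_b, driver, cleaner_jar, meter from where it was at the start of the episode above 0.015 m).
It fails at once if a battery was knocked over (angle between any of cell_a, cell_b's own z axis and vertical above 0.5 rad).
It also fails if it takes over 64 s, if anything falls off the work surface, if the arm or the gripper's body presses on something with over 40 N, if the wrist force passes 120 N, or if a joint passes its speed limit or range.

ROBOT

A 7-joint arm with a two-finger parallel gripper is mounted at the origin on the work surface. World frame = base frame: x ahead of the robot, y to its left, z up, the work surface at z = 0. Lengths are in mm, angles in rad, forces in N, time in s.
With the tool pointing down it reaches from about 425 to 800 mm from the base axis. Payload 8.3 kg.
Tool frame: the origin (TCP) lies at the very end of the fingers, on their centre line; the grasp point (between the pads) lies 19 mm behind it; z points along the fingers, x is the direction in which the jaws open and shut, and the axes are right-handed (so a half turn about z gives the same grasp; the last joint's range is limited). The gripper opens to 85 mm and grips with 20 to 120 N. Pads are 22 mm wide; open, the fingers measure 114 mm over their backs; the gripper's body (76 mm by 85 mm) begins 54 mm behind the grasp point. The pads swing forward as they close: fully open they stand 13 mm farther back than shut.
Start: joints at [1.12, 0.383, 0.016, 1.37, -0.006, 1.388, -0.046], TCP at [236.38, -578.556, 231.279] pointing down, gripper open.
Joint ranges: [-2.95, 2.95], [-0.25, 2.06], [-1.52, 1.56], [0.18, 2.33], [-1.44, 4.58], [0.02, 2.06], [-3.01, 3.01]. Speed limits (rad/s): [2.39, 2.39, 3.01, 3.01, 3.14, 3.14, 3.14].

INTERFACE

Orientations are given as a unit quaternion [w, x, y, z].
In Python, from workcell import env gives the robot as it stands.
- The arm moves only by the tool servo_tool, never from a script. Its arguments are lists of equal length, an entry for each row: "xyz": the shift along the tool's x, y, z in cm, a list of three; "turn": the turn about the tool's z in degrees. A call has 1 to 5 rows; each row shifts and turns the commanded pose from where the row before left it, along the tool's axes as they then stand; what a row does not reach is not made up. A row lasts 1/12 s, in which the tool goes at most 41.7 mm and 7.16 degrees, less where a joint would pass 70% of its speed; a pose out of reach is approached as far as the arm can. A call is refused whole if a number of a shift passes 4.17 or a number of a turn 7.16, either way. A call with a gripper value outside its range is refused whole. "hand" is the finger opening in cm, from 0 to 8.54, set as the call begins (left out, the last holds). The fingers move at their own pace and stop on an object; the grip force is fixed at half the most. Time passes only in rows, so rows that do not move let the fingers close. It gives the time, the measured TCP pose, the force and the opening at its end, in the units of the state.
- env.get_obs(): the state, without advancing time (a new reading comes with each control period).
- env.capture(name): name is "scene" or "top" or "wrist"; returns (picture, depth): 480x640x3 uint8, red, green, blue; 480x640 float32, mm along the optical axis (not along the pixel's ray), 0 where there is no reading.
- env.camera_params(name): a dict with "intrinsics" (3x3 intrinsics, pixels), "cam_to_world" (4x4, takes a point from camera to world coordinates). Camera axes: x right, y down, z forward; pixel columns grow to the right and rows downward; lengths in mm; the calibration is good to about 2 mm. A picture is of the moment at which its call begins: read the wrist's pose just before it. camera_params takes no time and is no camera call; for the wrist camera it gives the pose at the moment of the call.
- env.close_job(): hands the job in, once; it reports no verdict.
Trained networks look in the newest picture that a camera, given by its name, has taken for a name from the list of things; names that differ only in an ending like _2 or _b are one class to them, and where a whole thing is asked for, a point or a joint stands for the part that bears it (a point fixed in the world has none). Each returns a list of dicts, best first, with "confidence" (0 to 1); they miss things now and then, are a little off and sometimes report something else, mostly with a low value. They report only what shows in the picture. A call takes as long as a camera call.
- env.find_in(camera, thing): "xyz" ([x, y, z] in mm, in world coordinates, good to about 4 mm: the middle of the surface that is visible of it).
The state is a dict: "t": time; "q": joint angles; "joint_velocities": joint speeds; "joint_torque": joint torques, N m; "position": TCP position; "ee_rot": TCP orientation; "contact_force": force on the tool from outside, world axes, zero at the start; "moment": the same for the moment, N m; "finger_gap": finger opening in mm.
Only numpy, scipy, OpenCV 4.12 (cv2) and the standard library are available. Lean on these libraries where they do the work, as an engineer would, in place of code of your own. Each camera call takes 0.05 s, during which the arm holds its last target. There are 200 camera calls.

## Working session

There is one attempt and no reset: what is moved stays moved. The work goes in short steps, Python scripts to look and compute and a tool call to move; the robot and the scene stay as the last step left them, time stands still between calls to the robot, and variables do not carry over. Pictures are saved under pics/ and viewed, about 8 in all and at most 12, crops included, and the job is handed in when it is done.

Besides the shell and the picture viewer there is one more tool, called after ">>>" as a command line: name --pt "numbers of a row" for each row, then --argument value for the rest. servo_tool: Moves the arm, as the interface text tells. Its arguments: {"type":"object","properties":{"xyz":{"type":"array","items":{"type":"array","items":{"type":"number"}}},"turn":{"type":"array","items":{"type":"number"}},"hand":{"type":"number"}},"required":["xyz","turn"]}

```bash
ls; mkdir -p pics; cat > h.py <<'E'
import numpy as np, cv2
from workcell import env
def cap(cam,name=None):
    im,d=env.capture(cam)
    if name: cv2.imwrite('pics/'+name+'.png',im[:,:,::-1])
    return im,d
def world(cam,d,par=None):
    p=par or env.camera_params(cam); K=np.array(p['intrinsics']);T=np.array(p['cam_to_world'])
    v,u=np.mgrid[:480,:640]; P=np.stack([(u-K[0,2])/K[0,0]*d,(v-K[1,2])/K[1,1]*d,d],-1)
    return P@T[:3,:3].T+T[:3,3]
E
python3 - <<'E'
from h import *
cap('top','top1')
for n in ['supply','third_mark','lever_top','out_button_top','cell_a','recorder','bay_cover']:
    print(n,[(np.round(r['xyz']),round(r['confidence'],2)) for r in env.find_in('top',n)[:2]])
o=env.get_obs();print(o['t'],o['position'],o['ee_rot'],o['contact_force'],o['finger_gap'])
E
```

```text
pics
supply [(array([546., -98.,  71.]), 0.86)]
third_mark [(array([544., -98.,  69.]), 0.64)]
lever_top []
out_button_top [(array([542., -95.,  68.]), 0.54), (array([ 488., -118.,   93.]), 0.44)]
cell_a [(array([622., -44., 115.]), 0.41)]
recorder [(array([556.,  89.,  25.]), 0.76)]
bay_cover [(array([ 520., -263.,    2.]), 0.82)]
0.4 [ 236.33580444 -578.47913979  231.13542268] [-1.19666497e-04  8.30114968e-01 -5.57592240e-01 -1.39899292e-04] [0.07814553 0.16855424 0.45328452] 85.49276646587082
```

View pics/top1.png

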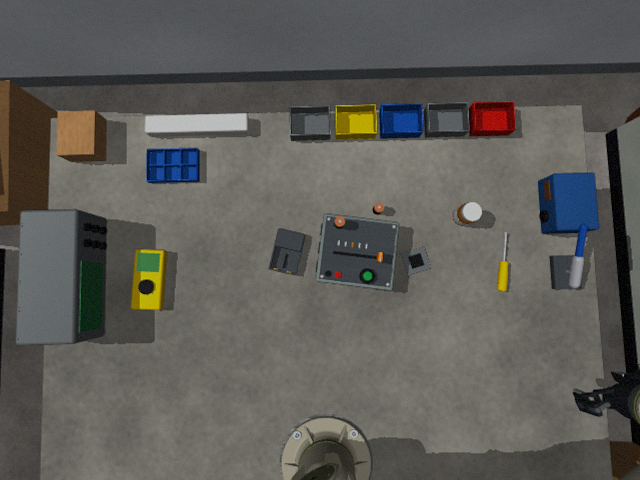

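The top view shows the supply at about (357,252), with the lever (380,257) parked at the right end. The green button is at (368,276), the marks run along y≈245, and cell_a is at (340,222). Next I'll fit the panel and the coloured parts.

```bash
python3 - <<'E'
from h import *
im,d=cap('top'); W=world('top',d)
z=W[...,2]; reg=(abs(z-70)<8)&(abs(W[...,0]-546)<160)&(abs(W[...,1]+98)<160)
P=W[reg]; r=cv2.minAreaRect(P[:,:2].astype(np.float32)); print(r,len(P),np.median(P[:,2]))
hsv=cv2.cvtColor(im,cv2.COLOR_RGB2HSV); box=(abs(W[...,0]-546)<140)&(abs(W[...,1]+98)<130)
for n,lo,hi in[('orange',5,22),('green',45,80),('red',0,4)]:
    m=(hsv[...,0]>=lo)&(hsv[...,0]<=hi)&(hsv[...,1]>120)&(hsv[...,2]>90)&box
    k,l,s,c=cv2.connectedComponentsWithStats(m.astype(np.uint8))
    for i in range(1,k):
        if s[i,4]>3: Q=W[l==i]; print(n,s[i,4],c[i].round(1),Q.mean(0).round(1),Q.max(0).round(1),Q.min(0).round(1))
cv2.imwrite('pics/crop.png',cv2.resize(im[190:310,300:440],None,fx=5,fy=5,interpolation=2)[:,:,::-1])
E
```

```text
((547.568115234375, -96.21105194091797), (199.83909606933594, 179.7202606201172), 81.50596618652344) 4898 69.99832754378315
orange 64 [378.7 207.1] [ 663.8 -157.8   47. ] [ 675.1 -146.4   53.8] [ 652.8 -170.1   37.1]
orange 73 [339.4 221.3] [619.2 -48.8 116.3] [632.7 -37.6 122.1] [607.9 -60.1 100.4]
orange 9 [352.2 243.8] [565.8 -82.3  72.4] [570.4 -79.4  75.8] [560.3 -84.6  67.9]
orange 49 [379.3 256.5] [ 529.4 -146.4  105.4] [ 541.  -140.7  114.1] [ 518.  -153.2   70.3]
green 62 [367.2 275.4] [ 483.3 -115.9   91.8] [ 494.4 -105.7   98.2] [ 474.1 -125.9   84.9]
red 29 [337.4 274.4] [488.  -41.6  74.3] [494.2 -35.3  78.8] [481.3 -48.4  70.5]
```

View pics/crop.png

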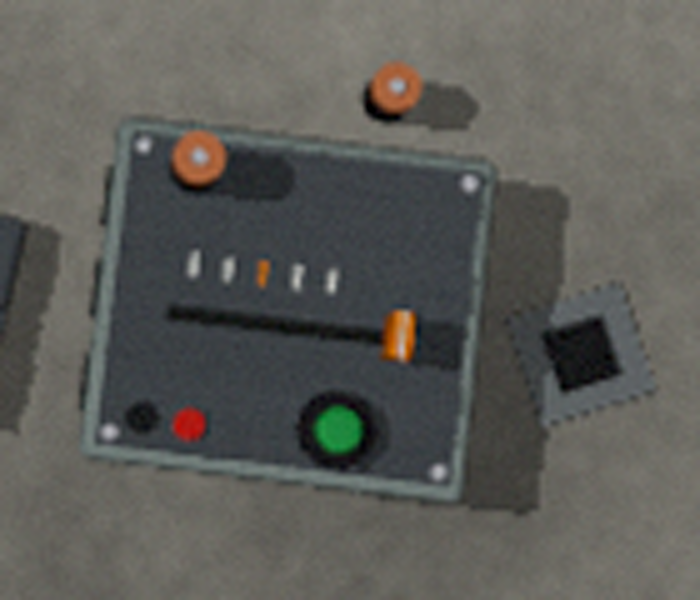

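Supply fit: centre (547.6, -96.2), yaw about -8.5°. The predicted button and mark positions agree with the blobs within 1 mm. The lever sits at about 3 mm of its travel. I'll turn tool x to supply x, close the fingers, and move behind the lever.

>>> servo_tool --pt "0 0 0" --pt "0 0 0" --pt "0 0 0" --pt "0 0 0" --pt "0 0 0" --turn '[-6.6, -6.6, -6.6, -6.6, -6.6]' --hand 0

```text
t: 0.87
position: [236.4, -578.6, 231.3]
ee_rot: [0.0, 0.955, -0.296, -0.0]
contact_force: [-0.0, 0.2, 0.3]
finger_gap: 25.6
```

>>> servo_tool --pt "0 0 0" --pt "0 0 0" --pt "0 0 0" --pt "0 0 0" --pt "0 0 0" --turn '[-6.6, -6.6, -6.6, -6.6, 0]'

```text
t: 1.28
position: [236.3, -578.6, 231.3]
ee_rot: [-0.0, 0.998, -0.07, 0.0]
contact_force: [-0.7, 0.3, -0.7]
finger_gap: -0.2
```

>>> servo_tool --pt "1.62 -3.06 0" --pt "1.62 -3.06 0" --pt "1.62 -3.06 0" --pt "1.62 -3.06 0" --pt "1.62 -3.06 0" --turn '[0, 0, 0, 0, 0]'

```text
t: 1.7
position: [339.5, -437.6, 231.4]
ee_rot: [0.0, 0.997, -0.075, 0.0]
contact_force: [0.9, -0.3, 0.2]
finger_gap: -0.0
```

>>> servo_tool --pt "1.62 -3.06 0" --pt "1.62 -3.06 0" --pt "1.62 -3.06 0" --pt "1.62 -3.06 0" --pt "1.62 -3.06 0" --turn '[0, 0, 0, 0, 0]'

```text
t: 2.12
position: [442.0, -298.0, 231.6]
ee_rot: [0.0, 0.997, -0.075, 0.0]
contact_force: [0.5, -0.8, 1.0]
finger_gap: -0.0
```

>>> servo_tool --pt "1.62 -3.06 0" --pt "1.62 -3.06 0" --pt "1.62 -3.06 0" --pt "1.62 -3.06 0" --pt "0 0 0" --turn '[0, 0, 0, 0, 0]'

```text
t: 2.53
position: [526.9, -179.5, 231.6]
ee_rot: [-0.002, 0.998, -0.07, 0.001]
contact_force: [0.6, 1.1, 0.1]
finger_gap: -0.1
```

```bash
cat >> h.py <<'E'
C=np.array([547.6,-96.2]); a=-0.148; ex=np.array([np.cos(a),np.sin(a)]); ey=np.array([-np.sin(a),np.cos(a)])
def sup(p): return np.array([(p[...,:2]-C)@ex,(p[...,:2]-C)@ey])
E
python3 - <<'E'
from h import *
o=env.get_obs(); print(o['t'],o['position'],sup(o['position']),np.degrees(2*np.arctan2(o['ee_rot'][2],o['ee_rot'][1])),o['contact_force'])
p=env.camera_params('wrist'); im,d=cap('wrist','w1'); W=world('wrist',d,p)
hsv=cv2.cvtColor(im,cv2.COLOR_RGB2HSV); box=(abs(W[...,0]-546)<140)&(abs(W[...,1]+98)<130)
S=sup(W)
for n,lo,hi in[('orange',5,22),('green',45,80)]:
    m=(hsv[...,0]>=lo)&(hsv[...,0]<=hi)&(hsv[...,1]>120)&(hsv[...,2]>90)&box
    k,l,s,c=cv2.connectedComponentsWithStats(m.astype(np.uint8))
    for i in range(1,k):
        if s[i,4]>30: q=l==i; print(n,s[i,4],c[i].round(),'xy sup min/max',np.percentile(S[:,q],[2,98],axis=1).round(1).tolist(),'z',np.percentile(W[q][:,2],[2,98]).round(1))
E
```

```text
2.5333 [ 526.85857272 -179.45348605  231.6202023 ] [ -8.23809809 -85.40189392] -8.024898630375366 [0.55507698 1.09121518 0.11695728]
orange 967 [446.  14.] xy sup min/max [[50.7, 45.6], [74.9, 60.8]] z [114.4 117.7]
orange 99 [355.  85.] xy sup min/max [[6.6, 14.1], [19.2, 18.4]] z [68.2 83.8]
orange 695 [478. 164.] xy sup min/max [[111.0, -55.7], [134.7, -32.0]] z [39.5 47.6]
orange 448 [320. 181.] xy sup min/max [[-23.6, -52.3], [-1.4, -47.0]] z [ 81.3 110.6]
orange 199 [319. 193.] xy sup min/max [[-24.1, -59.0], [-1.5, -54.8]] z [107.1 110.8]
green 789 [251. 150.] xy sup min/max [[-72.6, -39.1], [-52.3, -18.4]] z [88.8 92.5]
```

View pics/w1.png

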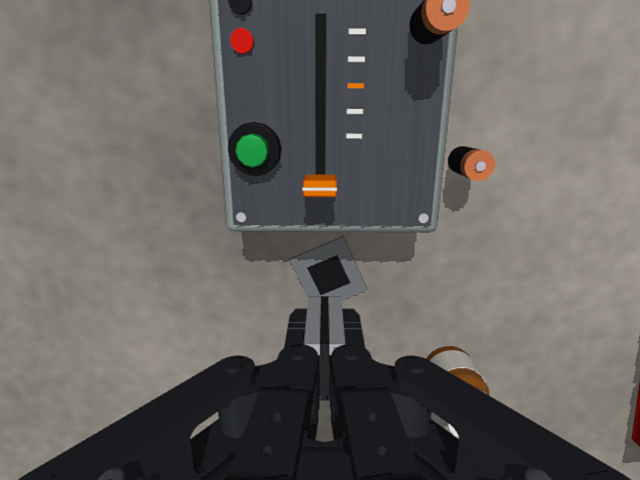

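The wrist view shows the lever at (320,186), the button at (251,150), the orange mark at (355,85), and the closed fingers clear behind the panel edge. I'll descend behind the lever.

>>> servo_tool --pt "-0.25 0.5 3.0" --pt "0 0 3.6" --pt "0 0 3.6" --pt "0 0 3.0" --pt "0 0 1.2" --turn '[0, 0, 0, 0, 0]'

```text
t: 3.0
position: [516.7, -192.9, 82.9]
ee_rot: [-0.001, 0.997, -0.075, -0.003]
contact_force: [-0.7, -1.3, -0.7]
finger_gap: -0.3
```

>>> servo_tool --pt "0 -0.4 0" --pt "0 -0.4 0" --pt "0 -0.4 0" --pt "0 0 0" --pt "0 0 0" --turn '[0, 0, 0, 0, 0]'

```text
t: 3.42
position: [523.1, -180.3, 89.3]
ee_rot: [0.0, 0.997, -0.073, 0.002]
contact_force: [-0.3, -0.1, -1.1]
finger_gap: -0.3
```

```bash
cat >> h.py <<'E'
def st():
    o=env.get_obs(); f=np.array(o['contact_force']); s=sup(o['position'])
    print('t %.2f sup %s z %.1f  Fy_sup %.2f Fx %.2f Fz %.2f'%(o['t'],s.round(1),o['position'][2],f[:2]@ey,f[:2]@ex,f[2]))
def lever(name=None):
    p=env.camera_params('wrist'); im,d=cap('wrist',name); W=world('wrist',d,p); S=sup(W)
    hsv=cv2.cvtColor(im,cv2.COLOR_RGB2HSV)
    m=(S[0]>-30)&(S[0]<8)&(abs(S[1])<100)&(W[...,2]>106)&(W[...,2]<114)&(hsv[...,1]>120)&(hsv[...,0]<25)
    if m.sum()>20: print('lever top y',np.percentile(S[1][m],[2,98]).round(1),'x',np.percentile(S[0][m],[2,98]).round(1),m.sum())
    else: print('lever not seen',m.sum())
E
python3 - <<'E'
from h import *
st(); lever('w2'); st()
E
```

```text
t 3.42 sup [-11.9 -86.8] z 89.3  Fy_sup -0.12 Fx -0.29 Fz -1.13
lever top y [-58.5 -47.1] x [-23.6  -1.3] 1784
t 3.47 sup [-12.2 -87.2] z 88.9  Fy_sup -0.49 Fx 0.51 Fz 0.43
```

View pics/w2.png

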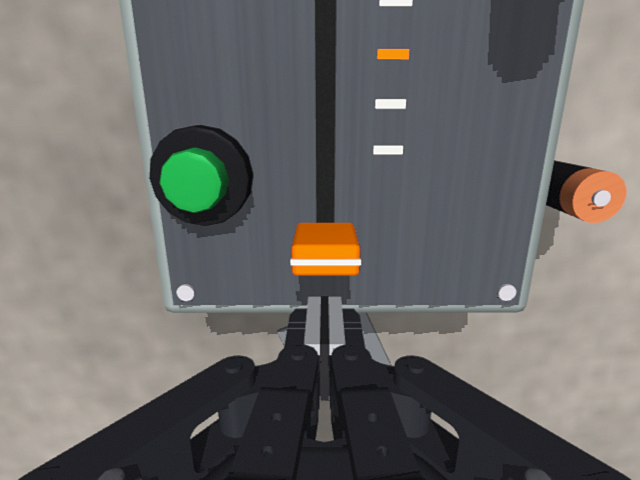

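The lever is at (325,248), right ahead of the fingertips, and nothing is touching. Fast steps overshoot by about 5 mm, so I'll push slowly.

>>> servo_tool --pt "0 -0.3 0" --pt "0 -0.3 0" --pt "0 -0.3 0" --pt "0 -0.3 0" --pt "0 -0.2 0" --turn '[0, 0, 0, 0, 0]'

```text
t: 3.88
position: [523.9, -165.9, 87.3]
ee_rot: [-0.0, 0.997, -0.073, -0.0]
contact_force: [-0.6, -0.5, 0.3]
finger_gap: -0.4
```

>>> servo_tool --pt "0 -0.2 0" --pt "0 -0.2 0" --pt "0 -0.2 0" --pt "0 -0.2 0" --pt "0 -0.2 0" --turn '[0, 0, 0, 0, 0]'

```text
t: 4.3
position: [525.2, -156.9, 87.3]
ee_rot: [0.0, 0.997, -0.073, -0.0]
contact_force: [-0.9, -2.0, -0.1]
finger_gap: -0.4
```

```bash
python3 - <<'E'
from h import *
st(); lever(); st()
E
```

```text
t 4.30 sup [-13.2 -63.4] z 87.3  Fy_sup -2.07 Fx -0.57 Fz -0.06
lever top y [-50.6 -39.3] x [-23.7  -1.3] 1707
t 4.35 sup [-13.2 -62.7] z 87.3  Fy_sup -0.45 Fx -0.04 Fz 0.21
```

>>> servo_tool --pt "0 -0.2 0" --pt "0 -0.2 0" --pt "0 -0.2 0" --pt "0 -0.2 0" --pt "0 -0.2 0" --turn '[0, 0, 0, 0, 0]'

```text
t: 4.77
position: [526.5, -147.4, 87.3]
ee_rot: [0.0, 0.997, -0.073, -0.0]
contact_force: [-0.1, -6.4, -0.0]
finger_gap: 0.0
```

>>> servo_tool --pt "0 -0.1 0" --pt "0 -0.1 0" --pt "0 -0.1 0" --pt "0 -0.1 0" --pt "0 -0.1 0" --turn '[0, 0, 0, 0, 0]'

```text
t: 5.18
position: [527.4, -141.8, 87.3]
ee_rot: [-0.0, 0.997, -0.073, 0.0]
contact_force: [-0.5, -2.6, 0.0]
finger_gap: -0.1
```

>>> servo_tool --pt "0 -0.1 0" --pt "0 -0.1 0" --pt "0 -0.1 0" --pt "0 -0.1 0" --pt "0 -0.1 0" --turn '[0, 0, 0, 0, 0]'

```text
t: 5.6
position: [528.3, -136.2, 87.4]
ee_rot: [-0.0, 0.997, -0.073, 0.0]
contact_force: [0.5, -0.6, 0.7]
finger_gap: 0.1
```

```bash
python3 - <<'E'
from h import *
st(); lever(); st()
E
```

```text
t 5.60 sup [-13.2 -42.4] z 87.4  Fy_sup -0.55 Fx 0.56 Fz 0.65
lever top y [-25.3 -13.9] x [-23.7  -1.4] 1701
t 5.65 sup [-13.2 -42.2] z 87.4  Fy_sup 0.07 Fx -0.33 Fz -0.01
```

The lever is in the first click (35 mm). On to the second.

>>> servo_tool --pt "0 -0.15 0" --pt "0 -0.15 0" --pt "0 -0.15 0" --pt "0 -0.15 0" --pt "0 -0.1 0" --turn '[0, 0, 0, 0, 0]'

```text
t: 6.07
position: [529.1, -130.5, 87.4]
ee_rot: [0.0, 0.997, -0.073, 0.0]
contact_force: [-0.8, -5.1, 0.9]
finger_gap: -0.1
```

>>> servo_tool --pt "0 -0.1 0" --pt "0 -0.1 0" --pt "0 -0.1 0" --pt "0 -0.1 0" --pt "0 -0.1 0" --turn '[0, 0, 0, 0, 0]'

```text
t: 6.48
position: [529.7, -126.4, 87.4]
ee_rot: [0.001, 0.997, -0.074, 0.0]
contact_force: [0.2, -4.0, 0.5]
finger_gap: -0.4
```

>>> servo_tool --pt "0 -0.1 0" --pt "0 -0.1 0" --pt "0 -0.1 0" --pt "0 -0.1 0" --pt "0 0 0" --turn '[0, 0, 0, 0, 0]'

```text
t: 6.9
position: [530.6, -120.0, 87.3]
ee_rot: [-0.0, 0.997, -0.072, 0.0]
contact_force: [0.8, 0.6, -0.6]
finger_gap: -0.0
```

```bash
python3 - <<'E'
from h import *
st(); lever(); st()
E
```

```text
t 6.90 sup [-13.3 -26. ] z 87.3  Fy_sup 0.71 Fx 0.65 Fz -0.58
lever top y [-13.4  -1.9] x [-23.7  -1.4] 1708
t 6.95 sup [-13.3 -26.2] z 87.3  Fy_sup -0.50 Fx 0.46 Fz 0.21
```

```bash
python3 - <<'E'
from h import *
lever(); st()
E
```

```text
lever top y [-13.5  -1.9] x [-23.7  -1.4] 1670
t 7.00 sup [-13.3 -26.4] z 87.3  Fy_sup 0.74 Fx -0.65 Fz 0.64
```

>>> servo_tool --pt "0 0 0" --pt "0 0 0" --turn '[0, 0]'

```text
t: 7.17
position: [530.5, -120.9, 87.3]
ee_rot: [-0.0, 0.997, -0.073, -0.0]
contact_force: [-0.3, 0.5, 0.3]
finger_gap: 0.3
```

```bash
python3 - <<'E'
from h import *
lever('w3'); st()
E
```

```text
lever top y [-13.4  -1.9] x [-23.7  -1.4] 1723
t 7.22 sup [-13.3 -27. ] z 87.3  Fy_sup -0.11 Fx -1.12 Fz -0.70
```

View pics/w3.png

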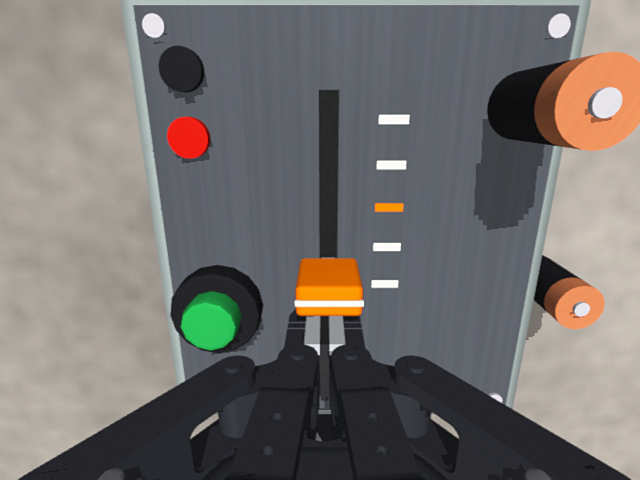

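The lever sits at 47 mm, past the second crest but short of the click because of friction. I'll continue gently.

>>> servo_tool --pt "0 -0.1 0" --pt "0 -0.1 0" --pt "0 -0.1 0" --pt "0 -0.1 0" --pt "0 -0.1 0" --turn '[0, 0, 0, 0, 0]'

```text
t: 7.63
position: [531.2, -116.0, 87.3]
ee_rot: [-0.0, 0.997, -0.073, 0.0]
contact_force: [-0.6, -0.4, 0.2]
finger_gap: 0.0
```

```bash
python3 - <<'E'
from h import *
st(); lever(); st()
E
```

```text
t 7.63 sup [-13.3 -22. ] z 87.3  Fy_sup -0.45 Fx -0.54 Fz 0.23
lever top y [-6.5  5. ] x [-23.7  -1.5] 1691
t 7.68 sup [-13.3 -21.7] z 87.3  Fy_sup -0.40 Fx 0.29 Fz -0.48
```

>>> servo_tool --pt "0 -0.1 0" --pt "0 -0.1 0" --pt "0 -0.1 0" --pt "0 -0.1 0" --pt "0 -0.1 0" --turn '[0, 0, 0, 0, 0]'

```text
t: 8.1
position: [531.7, -112.5, 87.4]
ee_rot: [0.001, 0.997, -0.074, -0.0]
contact_force: [-0.5, -6.2, 1.9]
finger_gap: -0.1
```

>>> servo_tool --pt "0 -0.1 0" --pt "0 -0.1 0" --pt "0 -0.1 0" --pt "0 -0.1 0" --pt "0 0 0" --turn '[0, 0, 0, 0, 0]'

```text
t: 8.52
position: [532.5, -107.7, 87.4]
ee_rot: [0.0, 0.997, -0.073, 0.0]
contact_force: [-0.9, -2.6, 0.7]
finger_gap: -0.2
```

```bash
python3 - <<'E'
from h import *
st(); lever(); st()
E
```

```text
t 8.52 sup [-13.3 -13.6] z 87.4  Fy_sup -2.74 Fx -0.49 Fz 0.67
lever top y [-0.9 10.4] x [-23.7  -1.4] 1674
t 8.57 sup [-13.3 -13.4] z 87.3  Fy_sup -3.71 Fx -0.92 Fz 0.70
```

>>> servo_tool --pt "0 -0.05 0" --pt "0 -0.05 0" --pt "0 -0.05 0" --pt "0 -0.05 0" --pt "0 0 0" --turn '[0, 0, 0, 0, 0]'

```text
t: 8.98
position: [532.9, -104.7, 87.3]
ee_rot: [-0.0, 0.997, -0.073, 0.0]
contact_force: [-0.2, -1.9, -0.0]
finger_gap: -0.1
```

```bash
python3 - <<'E'
from h import *
st(); lever(); st()
E
```

```text
t 8.98 sup [-13.3 -10.5] z 87.3  Fy_sup -1.95 Fx 0.07 Fz -0.04
lever top y [ 2.2 13.5] x [-23.7  -1.4] 1704
t 9.03 sup [-13.3 -10.5] z 87.3  Fy_sup -0.16 Fx 0.29 Fz 0.14
```

Estimated at 62.9 mm, right at the crest. Small steps from here.

>>> servo_tool --pt "0 -0.05 0" --pt "0 -0.05 0" --pt "0 -0.05 0" --pt "0 0 0" --pt "0 0 0" --turn '[0, 0, 0, 0, 0]'

```text
t: 9.45
position: [533.1, -103.5, 87.3]
ee_rot: [-0.0, 0.997, -0.073, 0.0]
contact_force: [-0.3, 0.7, 0.2]
finger_gap: -0.2
```

```bash
python3 - <<'E'
from h import *
st(); lever(); st()
E
```

```text
t 9.45 sup [-13.3  -9.4] z 87.3  Fy_sup 0.68 Fx -0.44 Fz 0.24
lever top y [ 3.3 14.7] x [-23.7  -1.4] 1692
t 9.50 sup [-13.3  -9.3] z 87.3  Fy_sup -0.07 Fx 0.32 Fz 0.30
```

>>> servo_tool --pt "0 -0.05 0" --pt "0 -0.05 0" --pt "0 -0.05 0" --pt "0 0 0" --pt "0 0 0" --turn '[0, 0, 0, 0, 0]'

```text
t: 9.92
position: [533.3, -102.1, 87.3]
ee_rot: [-0.0, 0.997, -0.073, 0.0]
contact_force: [0.1, 0.1, 0.3]
finger_gap: 0.0
```

```bash
python3 - <<'E'
from h import *
st(); lever(); st()
E
```

```text
t 9.92 sup [-13.3  -7.9] z 87.3  Fy_sup 0.14 Fx 0.12 Fz 0.33
lever top y [ 4.7 16.2] x [-23.7  -1.4] 1719
t 9.97 sup [-13.3  -8. ] z 87.3  Fy_sup -0.65 Fx 0.33 Fz 0.30
```

>>> servo_tool --pt "0 -0.05 0" --pt "0 -0.05 0" --pt "0 -0.05 0" --pt "0 -0.05 0" --pt "0 0 0" --turn '[0, 0, 0, 0, 0]'

```text
t: 10.38
position: [533.6, -100.2, 87.4]
ee_rot: [-0.0, 0.997, -0.073, 0.0]
contact_force: [-0.0, -0.7, -0.1]
finger_gap: -0.2
```

```bash
python3 - <<'E'
from h import *
st(); lever(); st()
E
```

```text
t 10.38 sup [-13.3  -6. ] z 87.4  Fy_sup -0.68 Fx 0.10 Fz -0.10
lever top y [11.6 23. ] x [-23.7  -1.5] 1752
t 10.43 sup [-13.3  -6. ] z 87.3  Fy_sup -0.95 Fx 0.13 Fz -0.54
```

The lever is in the third click (about 71–72 mm). I'll back off and rise.

>>> servo_tool --pt "0 0.5 0" --pt "0 0.7 0" --pt "0 0.8 -0.5" --pt "0 0.35 -1.5" --pt "0 0 -2.0" --turn '[0, 0, 0, 0, 0]'

```text
t: 10.85
position: [528.5, -126.0, 126.5]
ee_rot: [0.0, 0.997, -0.074, -0.002]
contact_force: [-0.8, 0.7, -0.4]
finger_gap: -0.0
```

>>> servo_tool --pt "-1.2 0 -1.0" --pt "-1.2 0 0" --pt "-1.2 0 0" --pt "-1.2 0 0" --pt "0 0 0" --turn '[0, 0, 0, 0, 0]'

```text
t: 11.27
position: [480.9, -117.6, 137.7]
ee_rot: [0.0, 0.997, -0.074, -0.0]
contact_force: [0.1, 0.5, -0.5]
finger_gap: 0.0
```

>>> servo_tool --pt "0 0 0" --pt "0 0 0" --pt "0 0 0" --turn '[0, 0, 0]'

```text
t: 11.52
position: [483.3, -117.0, 137.5]
ee_rot: [-0.0, 0.997, -0.073, 0.0]
contact_force: [-0.1, -0.6, 0.5]
finger_gap: 0.2
```

```bash
python3 - <<'E'
from h import *
st(); lever('w4')
for c in('top','scene'):
    env.capture(c)
    for r in env.find_in(c,'out_button_top')[:2]: print(c,r['xyz'],sup(np.array(r['xyz'])),r['confidence'])
E
```

```text
t 11.52 sup [-60.6 -30. ] z 137.5  Fy_sup -0.60 Fx 0.01 Fz 0.52
lever top y [11.5 22.8] x [-24.2  -1.6] 1089
scene [484.1, -121.4, 88.1] [-59.08981713 -34.2882416 ] 0.45
```

View pics/w4.png

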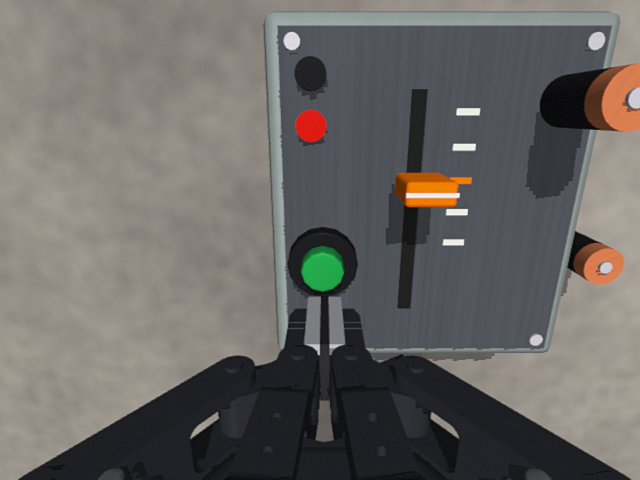

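The lever is level with the orange mark at (430,190), and the fingertips are over the button (322,269). I'll descend onto it.

>>> servo_tool --pt "0 0 1.0" --pt "0 0 1.0" --pt "0 0 1.0" --pt "0 0 0.6" --pt "0 0 0.2" --turn '[0, 0, 0, 0, 0]'

```text
t: 12.18
position: [481.5, -116.3, 97.4]
ee_rot: [-0.0, 0.997, -0.073, -0.001]
contact_force: [-0.7, 1.1, 0.5]
finger_gap: -0.2
```

>>> servo_tool --pt "0 0 0.15" --pt "0 0 0.15" --pt "0 0 0.15" --pt "0 0 0.15" --pt "0 0 0.15" --turn '[0, 0, 0, 0, 0]'

```text
t: 12.6
position: [482.9, -116.7, 92.0]
ee_rot: [0.0, 0.997, -0.073, 0.0]
contact_force: [-0.6, 0.3, 1.3]
finger_gap: -0.3
```

>>> servo_tool --pt "0 0 0.1" --pt "0 0 0.1" --pt "0 0 0.1" --pt "0 0 0" --pt "0 0 0" --turn '[0, 0, 0, 0, 0]'

```text
t: 13.02
position: [482.8, -116.7, 89.0]
ee_rot: [0.0, 0.997, -0.073, 0.0]
contact_force: [-1.0, 0.2, 2.8]
finger_gap: -0.2
```

Contact is at about 92 mm. I'll press on until the force rises at the stop.

>>> servo_tool --pt "0 0 0.1" --pt "0 0 0.1" --pt "0 0 0.1" --pt "0 0 0" --pt "0 0 0" --turn '[0, 0, 0, 0, 0]'

```text
t: 13.43
position: [482.9, -116.7, 86.1]
ee_rot: [0.0, 0.997, -0.073, 0.0]
contact_force: [-1.6, -0.4, 6.6]
finger_gap: 0.0
```

>>> servo_tool --pt "0 0 0.1" --pt "0 0 0" --pt "0 0 0" --turn '[0, 0, 0]'

```text
t: 13.68
position: [483.0, -116.7, 85.9]
ee_rot: [0.0, 0.997, -0.073, 0.0]
contact_force: [-4.5, 1.2, 15.4]
finger_gap: 0.0
```

The button is on its stop (85.9 mm, 15 N), so it's fully down. Release and move clear.

>>> servo_tool --pt "0 0 0" --pt "0 0 -0.3" --pt "0 0 -1.0" --pt "0 0 -2.0" --pt "0 0 -2.5" --turn '[0, 0, 0, 0, 0]'

```text
t: 14.1
position: [481.0, -116.2, 142.0]
ee_rot: [-0.001, 0.997, -0.073, -0.002]
contact_force: [0.3, 0.0, -0.3]
finger_gap: -0.2
```

>>> servo_tool --pt "0 0 -2.5" --pt "0 1.5 -1.5" --pt "0 1.5 0" --pt "0 1.0 0" --pt "0 0 0" --turn '[0, 0, 0, 0, 0]'

```text
t: 14.52
position: [475.7, -158.7, 182.4]
ee_rot: [0.0, 0.997, -0.075, -0.001]
contact_force: [-0.2, -0.9, 0.1]
finger_gap: 0.2
```

>>> servo_tool --pt "0 0 0" --pt "0 0 0" --pt "0 0 0" --pt "0 0 0" --pt "0 0 0" --turn '[0, 0, 0, 0, 0]'

```text
t: 14.93
position: [476.8, -155.5, 182.6]
ee_rot: [-0.0, 0.997, -0.073, -0.0]
contact_force: [0.1, 0.9, -0.0]
finger_gap: -0.1
```

```bash
python3 - <<'E'
from h import *
st(); p=env.camera_params('wrist'); lever('w5')
im,d=env.capture('wrist'); W=world('wrist',d,p); h=cv2.cvtColor(im,cv2.COLOR_RGB2HSV)
m=(h[...,0]>45)&(h[...,0]<80)&(h[...,1]>120)&(W[...,2]>60); print('button z',np.percentile(W[m][:,2],[10,50,90]))
E
```

```text
t 14.93 sup [-61.2 -69.1] z 182.6  Fy_sup 0.90 Fx -0.03 Fz -0.02
lever top y [10.9 22.6] x [-24.   -1.7] 863
button z [87.95772803 90.85249416 91.9419728 ]
```

View pics/w5.png

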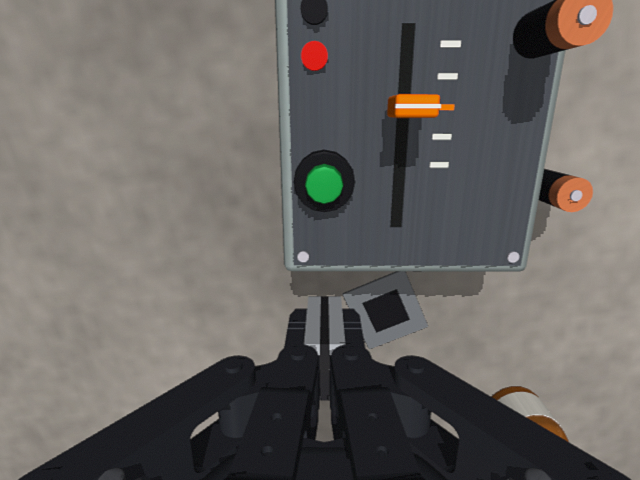

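The lever (415,105) is level with the orange mark, the button (324,184) is back up, both cells are standing, and the gripper is clear. I'll hand it in.

```bash
python3 -c "
from workcell import env
print(env.close_job())"
```

```text
the job is handed in; nothing more can be done
None
```

The job is done and handed in after about 15 s of robot time. I pushed the lever with closed fingertips, click by click, to the third click. I then pressed the green button onto its stop, let it come up and moved clear.

- **Lever:** my last measurement put it at about 72 mm of travel. The same camera read about 1 mm high at the second click and 0.4 mm high at the first, so it is probably nearer 71 mm. In the picture it stands level with the orange mark. Its highest reading was about 72 mm, so it never came near the 81 mm limit, and push forces stayed around 6 N.
- **Button:** it travelled about 6 mm and the force rose to about 15 N on the stop. Afterwards its top read about 91 mm, the same as before the press.
- **Bystanders:** both batteries and the bay cover looked untouched in the last picture. The recorder, screwdriver and meter were out of that view and I did not check them again; the jar was only partly in view.
- **Disagreements:**
  - The lever stopped at about 47 mm after the second crest, and again at about 65 mm after the third, instead of jumping straight into the click. It needed a further gentle push each time.
  - The wrist camera read about 2.5 mm off in the supply's x, so I placed the press from the top-view fit and the given dimensions.
  - The network's one find of the button, in the scene view, was about 4 mm off in y with confidence 0.45, and I did not use it.

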